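Pin back the take-up arm of a camera turntable

ROBOT

A 7-joint arm with a two-finger parallel gripper is mounted at the origin on the work surface. World frame = base frame: x ahead of the robot, y to its left, z up, the work surface at z = 0. Lengths are in m, angles in rad, forces in N, time in s.
With the tool pointing down it reaches from about 0.425 to 0.875 m from the base axis. Payload 4.7 kg.
Tool frame: the origin (TCP) lies midway between the tips of the shut fingers; the grasp point (between the pads) lies 19 mm behind it (ctrl.grip_point_offset is the distance from the TCP to the grasp point, in m); z points along the fingers, y is the line along which they close (so a half turn about z gives the same grasp; the last joint's range is limited). The gripper opens to 87 mm and grips with 3 to 60 N. Pads are 19 mm wide; open, the fingers measure 117 mm over their backs; the gripper's body (75 mm by 190 mm) begins 51 mm behind the grasp point.
Start: joints at [-1.223, 0.321, -0.07, 1.45, 0.023, 1.371, -0.057], TCP at [0.213, 0.614, 0.223] pointing down, gripper open.
Joint ranges: [-2.86, 2.86], [-0.3, 2.09], [-1.38, 1.24], [0.06, 2.45], [-1.56, 4.7], [0.09, 2.05], [-2.69, 2.69]. Speed limits (rad/s): [2.57, 2.57, 3.14, 3.14, 3.14, 3.14, 3.14].

INTERFACE

Orientations are given as a rotation vector (axis times angle).
In Python, from bench import ctrl gives the robot as it stands. The module is installed in compiled form; this text tells all that it offers.
- The arm moves only by the shell command python3 -m handwheel 'ROWS' [OPENING] [FORCE]. ROWS is JSON, a list of rows, each an object of numbers: "x", "y", "z": the shift along the tool's x, y, z in m; "wx", "wy", "wz": the turn, a rotation vector about the tool's x, y, z in degrees. A call has 1 to 10 rows; each row is the pose to reach, as a shift and turn from the pose commanded when the call began, along the tool's axes at that moment; what a row does not reach only later rows make up. A row lasts 1/12 s, in which the tool goes at most 41.7 mm and 7.16 degrees, less where a joint would pass 70% of its speed; a pose out of reach is approached as far as the arm can. A call with a gripper value outside its range is refused whole. OPENING is the finger opening in m, from 0 to 0.087, set as the call begins (- or left out, the last holds). The fingers move at their own pace and stop on an object; FORCE is the grip in N (left out, the last holds). Time passes only in rows, so rows that repeat a pose let the fingers close. It gives the time, the measured TCP pose, the force, the opening and the grip force at its end, in the units of the state.
- ctrl.get_state(): the state, without advancing time (a new reading comes with each control period).
- ctrl.get_image(name): name is "side" or "top" or "wrist"; returns a dict with "image" (420x560x3 uint8, red, green, blue), "K" (3x3 intrinsics, pixels), "world_to_cam" (4x4, takes a point from world to camera coordinates); the wrist camera has in their place "hand_eye" (4x4, takes a point from camera to tool coordinates, whose origin is the TCP and whose axes are the flange's). Camera axes: x right, y down, z forward; pixel columns grow to the right and rows downward; lengths in m; the calibration is good to about 2 mm. A picture is of the moment at which its call begins: read the wrist's pose just before it. There is no depth.
- ctrl.close_job(): hands the job in; it is judged then, once.
The state is a dict: "time": time; "joint_positions": joint angles; "qd": joint speeds; "joint_torque": joint torques, N m; "position": TCP position; "tool_rot": TCP orientation; "ft_force": force on the tool from outside, world axes, zero at the start; "torque": the same for the moment, N m; "grip_width": opening from 0.0 (shut) to 1.0 (fully open); "grip_force": force on a finger pad.
Only numpy, scipy, OpenCV 4.12 (cv2) and the standard library are available. Lean on these libraries where they do the work, as an engineer would, in place of code of your own. Each camera call takes 0.05 s, during which the arm holds its last target. There are 200 camera calls.

TASK

Park the sprung take-up arm of the camera turntable so that its small toothed wheel stays clear of the turntable: take the long locking pin with the flat paddle head from the wooden stand, push the arm away from the turntable with it, and, while holding the arm back, drop the pin fully home, upright, in the hole in the base plate, so that the arm is held back resting against the pin. Let go of the pin at the end, and leave the round-headed pin and the other loose things where they are.

Things in the scene. Friction and masses are not known exactly. Their poses are not given: they have to be found in the camera images.
- pin_grip (a point): Centre of the flat steel head of the long locking pin (the one to use): 24 mm along x, 12 mm thick along y, 28 mm high along z (up). A 10 mm round shank, 45 mm long, hangs under it. Mass about 60 g. It starts upright in either of the stand's holes, 21 mm of shank free between stand and head; lift it 25 mm to clear the hole.
- pin_tip (a point): End of the long pin's shank, on its axis 59 mm below pin_grip. The tip narrows to 6 mm over the last 3 mm.
- shortpin_grip (a point): Centre of the round knob head (24 mm diameter, 20 mm high) of the other, short pin (shank 30 mm) in the other hole of the stand; leave it there.
- stand: Fixed light wooden block, 140 (its x) x 60 (its y) x 30 mm high, with two blind holes 85 mm apart along its x, 24 mm deep; origin at the centre of its underside.
- lock_hole (a point): Centre of the locking hole's mouth at the aluminium plate's top (30 mm above the bench; rig fixed). Hole 12 mm wide, 2 mm chamfer, blind, 18 mm deep: with the pin home, its head's centre is 41 mm above this point. Axes of the rig: z up, +y roughly the way the take-up arm is pushed, away from the turntable. At rest the arm lies between hole and turntable.
- turntable (a point): Centre of the black toothed turntable at the plate's top, axes as lock_hole, 70 mm towards +x and 103 mm towards -y of the hole. 92 mm over its teeth, top 13 mm above the plate; the small camera on it reaches 59 mm above the plate.
- pivot (a point): Pivot axis of the take-up arm at the plate's top, axes as lock_hole: 140 mm towards +x and 40 mm towards -y of the hole. The grey toothed wheel (38 mm across, top 18 mm above the plate) sits on the arm 85 mm from here.
- takeup_end (a point): On the take-up arm's centre line, 145 mm from the pivot, 15 mm before its free end. The arm is a flat dark steel bar 14 mm wide, its underside 3 mm and top 12 mm above the plate; its x points to the pivot. At rest it lies along the rig's x, 40 mm to -y of the hole. Beside its bare end, on the turntable's side, the pin's tip can be let down to 2 to 3 mm above the plate to push the bar.
- takeup (a joint): Angle of the take-up arm (rad): 0 at rest against the turntable, growing as it swings away, stop at 0.60. Its spring pulls it back with 0.2 N m at 0 and 0.43 N m at 0.36 (1.4 to 3 N at the arm's end). With the pin home in the hole, on the turntable's side of the arm, the arm rests against it at about 0.35.
- gear: Small spare grey gear, 30 mm across, 14 mm high, lying loose on the base plate's corner, about 15 mm towards -x and 135 mm towards -y of the hole; origin under its centre. Leave it.
- tube: Grey lens tube, 40 mm across, 75 mm high, standing on the bench near the pin stand; origin under its centre. Leave it.
- ringnut: Dark ring nut, 48 mm across, 8 mm high, on the bench; origin under its centre. Leave it.
- driver: Screwdriver lying on the bench to the left. Leave it.
- bottle: White plastic jar, 48 mm across, 100 mm high; origin under its centre. Leave it.
- camcase: Small white box, 70 x 50 x 35 mm; origin under its centre. Leave it.
There are look-alikes about, which are no part of the job. What is shaped like the part that bears pin_grip but black or orange is not meant.

How it is judged:
By the outcome, as a careful person would: the job done as asked, in the order asked, and still so for the second after the job is handed in, with the robot touching nothing.
It also fails if it takes over 54 s, if anything falls off the work surface, if the arm or the gripper's body presses on something with over 40 N, if the wrist force passes 120 N, or if a joint passes its speed limit or range.

## Working session

There is one attempt and no reset: what is moved stays moved. The work goes in short steps, Python scripts to look and compute and a shell command to move; the robot and the scene stay as the last step left them, time stands still between calls to the robot, and variables do not carry over. Pictures are saved under pics/ and viewed, at most 10 in all, crops included, and the job is handed in when it is done.

```bash
mkdir -p pics
cat > h.py <<'E'
import numpy as np,cv2
from bench import ctrl
from scipy.spatial.transform import Rotation as R
def snap(n,f):
    s=ctrl.get_state();d=ctrl.get_image(n);cv2.imwrite('pics/'+f,d['image'][:,:,::-1])
    if n=='wrist':
        T=np.eye(4);T[:3,:3]=R.from_rotvec(s['tool_rot']).as_matrix();T[:3,3]=s['position']
        d['c2w']=T@d['hand_eye']
    else: d['c2w']=np.linalg.inv(d['world_to_cam'])
    np.savez('pics/'+f[:-4]+'.npz',K=d['K'],c2w=d['c2w'],im=d['image'])
    return d
def load(f): return np.load('pics/'+f+'.npz')
def ray(d,u,v):
    r=d['c2w'][:3,:3]@np.linalg.inv(d['K'])@[u,v,1.];return d['c2w'][:3,3],r
def onz(d,u,v,z):
    o,r=ray(d,u,v);return o+r*(z-o[2])/r[2]
def tri(a,b):
    A=np.zeros((3,3));B=np.zeros(3)
    for d,u,v in(a,b):
        o,r=ray(d,u,v);r=r/np.linalg.norm(r);P=np.eye(3)-np.outer(r,r);A+=P;B+=P@o
    return np.linalg.solve(A,B)
def proj(d,p):
    q=np.linalg.inv(d['c2w'])@np.append(p,1);q=d['K']@q[:3];return q[:2]/q[2]
E
python3 - <<'E'
from h import *
for n in('top','side'): d=snap(n,n+'0.png');print(n,d['c2w'][:3,3],d['K'][0,0])
s=ctrl.get_state();print(s['time'],s['position'],s['tool_rot'])
E
```

```text
top [0.41121402 0.0645316  1.52161417] 539.4652458131814
side [ 0.49206934 -0.78438009  0.78425857] 469.6966796912608
0.1 [0.2128568  0.61361969 0.2215657 ] [-5.21788161e-01 -3.09777085e+00  2.72569477e-03]
```

View pics/top0.png

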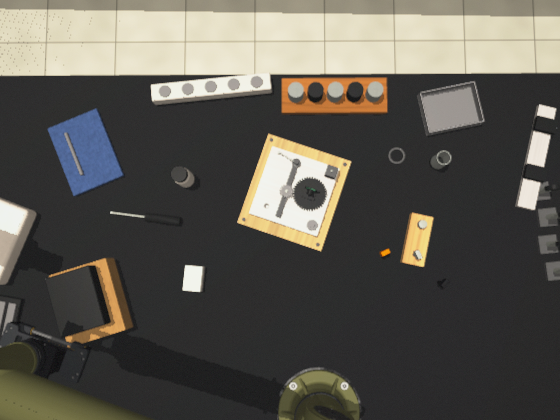

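View pics/side0.png

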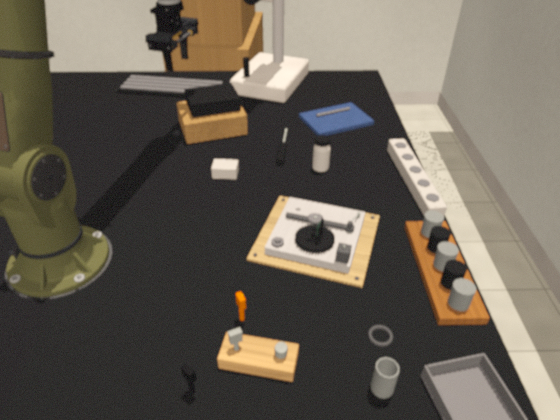

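Top view: the rig is at (295,192) with the turntable at (310,193). The stand is at (418,240), with the paddle head at about (418,255) and the knob at about (422,225). I'll enlarge both.

Run:
```python
from h import *
a=cv2.imread('pics/top0.png');b=cv2.imread('pics/side0.png')
c=lambda i,x,y,w,h,W,H:cv2.resize(i[y:y+h,x:x+w],(W,H),interpolation=cv2.INTER_CUBIC)
o=np.zeros((600,800,3),np.uint8)
o[:300,:400]=c(a,235,130,120,90,400,300)  # x3.33
o[:300,400:]=c(a,370,205,80,60,400,300)   # x5
o[300:,:400]=c(b,250,190,132,99,400,300)   # x3.03
o[300:,400:]=c(b,200,290,120,90,400,300) # x3.33
cv2.imwrite('pics/crop0.png',o)
```

```text
(no output)
```

View pics/crop0.png

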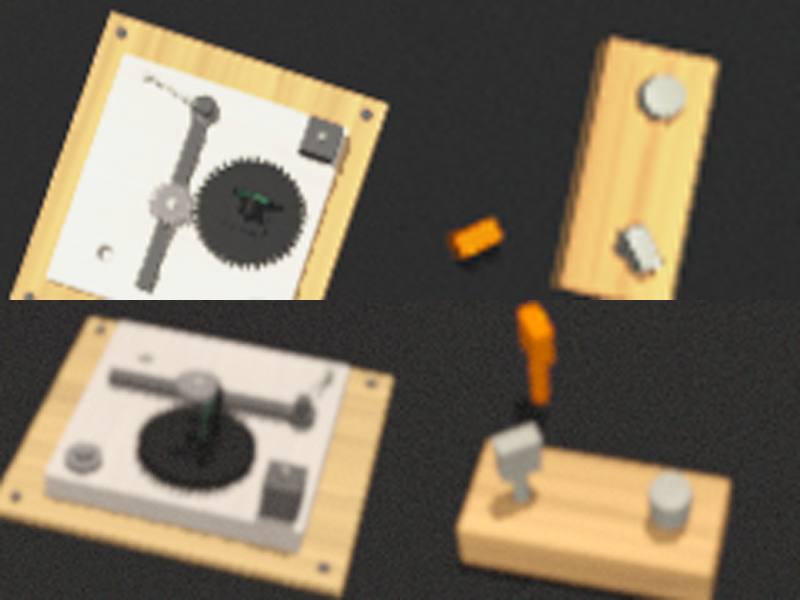

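Run:
```python
from h import *
t=load('top0');s=load('side0');np.set_printoptions(precision=4,suppress=True)
h=onz(t,266.5,205.6,.03);p=onz(t,296.5,161.8,.046);tt=onz(t,310,193.6,.043)
print('hole',h,'side',onz(s,250+145/3.03,190+57/3.03,.03));print('pivot',p,'tt',tt)
d=p-h;a=np.arctan2(d[1],d[0])-np.arctan2(-40,140);print('yaw',np.degrees(a),np.hypot(*d[:2]),np.linalg.norm((tt-h)[:2]))
d=tt-h;print('yaw2',np.degrees(np.arctan2(d[1],d[0])-np.arctan2(-103,70)))
g=tri((t,418,255),(s,235.4,335.6));print('grip',g,onz(t,418,255,.07))
print('knob',tri((t,370+262/5,205+97/5),(s,200+269*.3,290+200*.3)))
q=[onz(t,370+(x-400)/5,205+y/5,.079) for x,y in((632,228),(655,268))];print('head long',q)
st=ctrl.get_state();print(R.from_rotvec(st['tool_rot']).as_matrix(),ctrl.grip_point_offset)
print(ctrl.get_image('wrist')['hand_eye'])
```

```text
hole [0.5633 0.1407 0.03  ] side [0.5611 0.1422 0.03  ]
pivot [0.6834 0.0569 0.046 ] tt [0.5949 0.02   0.043 ]
yaw -18.936412064262583 0.14639035961840627 0.1247741697292469
yaw2 -19.52202101842468
grip [ 0.4252 -0.2676  0.0691] [ 0.425  -0.2674  0.07  ]
knob [ 0.5078 -0.2862  0.0495]
head long [array([ 0.4366, -0.2614,  0.079 ]), array([ 0.4154, -0.2731,  0.079 ])]
[[-0.9448  0.3276 -0.0005]
 [ 0.3276  0.9448 -0.0017]
 [-0.0001 -0.0017 -1.    ]] 0.0187
[[ 0.0005 -0.958  -0.2867  0.0797]
 [ 1.      0.0002  0.0011  0.0007]
 [-0.001  -0.2867  0.958  -0.161 ]
 [ 0.      0.      0.      1.    ]]
```

```bash
cat >> h.py <<'E'
def go(p,ang):
    "print row from measured pose to TCP p, tool pointing down, tool x at world angle ang (deg)"
    s=ctrl.get_state();M=R.from_rotvec(s['tool_rot']).as_matrix();c,n=np.cos(np.radians(ang)),np.sin(np.radians(ang))
    T=np.array([[c,n,0],[n,-c,0],[0,0,-1.]])
    d=M.T@(np.array(p)-s['position']);w=np.degrees(R.from_matrix(M.T@T).as_rotvec())
    print('t',round(s['time'],2),'pos',s['position'].round(4),'xang',round(np.degrees(np.arctan2(M[1,0],M[0,0])),2),'F',np.round(s['ft_force'],1),'grip',round(s['grip_width']*87,1),s['grip_force'])
    print('row',d.round(4),w.round(2))
E
python3 - <<'E'
from h import *
go([.50,.15,.20],91)
E
```

```text
t 0.15 pos [0.2129 0.6137 0.2217] xang 160.87 F [-0.2  0.9  0.4] grip 86.8 0.0
row [-0.4232 -0.344   0.0223] [-7.000e-02  6.000e-02  6.987e+01]
```

```bash
r='x'; python3 -m handwheel '[{"x":-0.423,"y":-0.344,"z":0.02,"wz":70},{"x":-0.423,"y":-0.344,"z":0.02,"wz":70},{"x":-0.423,"y":-0.344,"z":0.02,"wz":70},{"x":-0.423,"y":-0.344,"z":0.02,"wz":70},{"x":-0.423,"y":-0.344,"z":0.02,"wz":70},{"x":-0.423,"y":-0.344,"z":0.02,"wz":70},{"x":-0.423,"y":-0.344,"z":0.02,"wz":70},{"x":-0.423,"y":-0.344,"z":0.02,"wz":70},{"x":-0.423,"y":-0.344,"z":0.02,"wz":70},{"x":-0.423,"y":-0.344,"z":0.02,"wz":70}]'
python3 - <<'E'
from h import *
go([.425,-.267,.16],29)
E
```

```text
t 0.15 pos [0.2129 0.6137 0.2217] xang 160.87 F [-0.2  0.9  0.4] grip 86.8 0.0
row [-0.489  -0.7625  0.0629] [-4.0000e-02  1.0000e-01  1.3187e+02]invalid input at $[0]: expected keys x, y, z, wx, wy, wz
```

```bash
python3 -m handwheel '[{"x":-0.423,"y":-0.344,"z":0.02,"wx":0,"wy":0,"wz":70},{"x":-0.423,"y":-0.344,"z":0.02,"wx":0,"wy":0,"wz":70},{"x":-0.423,"y":-0.344,"z":0.02,"wx":0,"wy":0,"wz":70},{"x":-0.423,"y":-0.344,"z":0.02,"wx":0,"wy":0,"wz":70},{"x":-0.423,"y":-0.344,"z":0.02,"wx":0,"wy":0,"wz":70},{"x":-0.423,"y":-0.344,"z":0.02,"wx":0,"wy":0,"wz":70},{"x":-0.423,"y":-0.344,"z":0.02,"wx":0,"wy":0,"wz":70},{"x":-0.423,"y":-0.344,"z":0.02,"wx":0,"wy":0,"wz":70},{"x":-0.423,"y":-0.344,"z":0.02,"wx":0,"wy":0,"wz":70},{"x":-0.423,"y":-0.344,"z":0.02,"wx":0,"wy":0,"wz":70}]'
python3 - <<'E'
from h import *
go([.50,.0,.19],75)
go([.425,-.267,.16],29)
E
```

```text
time: 0.98
position: [0.4327, 0.2581, 0.2072]
tool_rot: [-2.211, -2.232, -0.001]
ft_force: [0.9, -0.1, -0.2]
grip_width: 1.003
grip_force: 0.0
t 0.98 pos [0.4327 0.2581 0.2072] xang 90.54 F [ 0.9 -0.1 -0.2] grip 87.2 0.0
row [-0.2588  0.0649  0.0171] [ 0.   -0.02 15.54]
t 0.98 pos [0.4327 0.2581 0.2072] xang 90.54 F [ 0.9 -0.1 -0.2] grip 87.2 0.0
row [-0.525  -0.0126  0.047 ] [-1.000e-02 -2.000e-02  6.154e+01]
```

```bash
python3 -m handwheel '[{"x":-0.26,"y":0.06,"z":0.017,"wx":0,"wy":0,"wz":40},{"x":-0.26,"y":0.06,"z":0.017,"wx":0,"wy":0,"wz":40},{"x":-0.26,"y":0.06,"z":0.017,"wx":0,"wy":0,"wz":40},{"x":-0.26,"y":0.06,"z":0.017,"wx":0,"wy":0,"wz":40},{"x":-0.26,"y":0.06,"z":0.017,"wx":0,"wy":0,"wz":40},{"x":-0.525,"y":-0.0126,"z":0.047,"wx":0,"wy":0,"wz":61.5},{"x":-0.525,"y":-0.0126,"z":0.047,"wx":0,"wy":0,"wz":61.5},{"x":-0.525,"y":-0.0126,"z":0.047,"wx":0,"wy":0,"wz":61.5},{"x":-0.525,"y":-0.0126,"z":0.047,"wx":0,"wy":0,"wz":61.5},{"x":-0.525,"y":-0.0126,"z":0.047,"wx":0,"wy":0,"wz":61.5}]'
python3 - <<'E'
from h import *
go([.425,-.267,.16],29)
E
```

```text
time: 1.82
position: [0.4467, -0.148, 0.1725]
tool_rot: [-3.04, -0.792, -0.001]
ft_force: [0.6, 0.7, 0.2]
grip_width: 0.999
grip_force: 0.0
t 1.82 pos [ 0.4467 -0.148   0.1725] xang 29.19 F [0.6 0.7 0.2] grip 86.9 0.0
row [-0.077   0.0933  0.0124] [-0.02 -0.05  0.19]
```

```bash
python3 -m handwheel '[{"x":-0.077,"y":0.0933,"z":0.0124,"wx":0,"wy":0,"wz":0},{"x":-0.077,"y":0.0933,"z":0.0124,"wx":0,"wy":0,"wz":0},{"x":-0.077,"y":0.0933,"z":0.0124,"wx":0,"wy":0,"wz":0},{"x":-0.077,"y":0.0933,"z":0.0124,"wx":0,"wy":0,"wz":0},{"x":-0.077,"y":0.0933,"z":0.0124,"wx":0,"wy":0,"wz":0}]'
python3 - <<'E'
from h import *
go([.425,-.267,.046],29)
d=snap('wrist','w1.png');print(proj(d,[.4252,-.2676,.079]))
E
```

```text
time: 2.23
position: [0.4249, -0.2674, 0.1601]
tool_rot: [3.041, 0.788, -0.001]
ft_force: [0.0, 1.0, 0.1]
grip_width: 0.999
grip_force: 0.0
t 2.23 pos [ 0.4249 -0.2674  0.1601] xang 29.05 F [0.  1.  0.1] grip 86.9 0.0
row [ 0.0004 -0.0003  0.1141] [-0.    0.06  0.05]
[283.43354567 220.09712628]
```

View pics/w1.png

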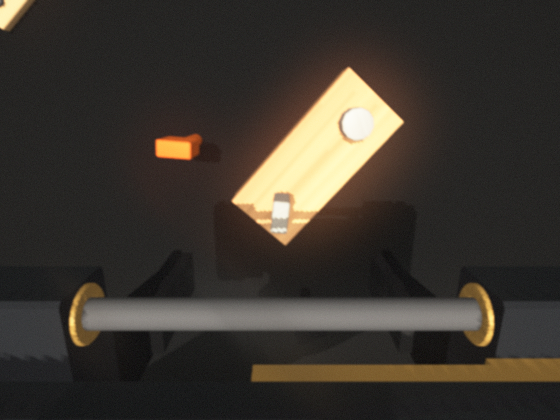

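The wrist view shows the steel paddle head at about (281,210), with its long side nearly vertical in the image, so nearly along tool x. I'll measure its orientation and position.

Run:
```python
from h import *
d=load('w1');im=d['im'];x0,y0=262,185
c=im[y0:240,x0:300].astype(int);sat=c.max(2)-c.min(2)
m=((sat<40)&(c.min(2)>70)).astype(np.uint8)
k,l,st,ce=cv2.connectedComponentsWithStats(m);i=1+np.argmax(st[1:,4]);m=(l==i).astype(np.uint8)
print('\n'.join(''.join('.#'[v] for v in r) for r in m[:55]))
p=np.argwhere(m)[:,::-1].astype(np.float32)+[x0,y0]
print(cv2.minAreaRect(p.astype(np.float32)))
t=c.min(2)>170
q=np.argwhere(t&(m>0))[:,::-1].astype(np.float32)+[x0,y0];r=cv2.minAreaRect(q);print(r)
b=cv2.boxPoints(r);print([onz(d,*v,.079).round(4) for v in b],onz(d,*r[0],.079))
```

```text
......................................
......................................
......................................
......................................
......................................
......................................
......................................
......................................
......................................
......................................
...............###....................
..............#...#...................
..............##..#...................
..............#.#.....................
.............#.#.#....................
.............########.#...............
.............#############............
............##############............
............###############...........
............###############...........
............###############...........
...........################...........
...........################...........
...........################...........
...........################...........
...........################...........
...........################...........
...........###############............
........
[... 701 characters left out ...]
...##############..............
...............#.######...............
......................................
......................................
......................................
......................................
......................................
......................................
......................................
((279.84613037109375, 213.7307891845703), (15.504340171813965, 36.96234893798828), 7.125016689300537)Traceback (most recent call last):
  File "<stdin>", line 10, in <module>
cv2.error: OpenCV(4.12.0) /io/opencv/modules/imgproc/src/convhull.cpp:143: error: (-215:Assertion failed) total >= 0 && (depth == CV_32F || depth == CV_32S) in function 'convexHull'
```

Run:
```python
from h import *
d=load('w1');a=onz(d,280.3,218.5,.079);b=onz(d,278.8,230,.079);c=onz(d,281.6,204,.079);print(a,b,c,np.degrees(np.arctan2(*(c-b)[1::-1])))
go([a[0],a[1],.048],np.degrees(np.arctan2(*(c-b)[1::-1])))
```

```text
[ 0.42515951 -0.26508685  0.079     ] [ 0.4171052  -0.26833381  0.079     ] [ 0.43489506 -0.26072054  0.079     ] 23.168773836669505
t 2.28 pos [ 0.4258 -0.2653  0.16  ] xang 29.27 F [0.2 1.8 0.2] grip 86.8 0.0
row [-0.0005 -0.0004  0.112 ] [-0.05  0.02  6.1 ]
```

```bash
python3 -m handwheel '[{"x":0,"y":0,"z":0.04,"wx":0,"wy":0,"wz":6},{"x":0,"y":0,"z":0.08,"wx":0,"wy":0,"wz":6},{"x":0,"y":0,"z":0.1,"wx":0,"wy":0,"wz":6},{"x":0,"y":0,"z":0.112,"wx":0,"wy":0,"wz":6},{"x":0,"y":0,"z":0.112,"wx":0,"wy":0,"wz":6},{"x":0,"y":0,"z":0.112,"wx":0,"wy":0,"wz":6}]' 0.06
python3 -m handwheel '[{"x":0,"y":0,"z":0,"wx":0,"wy":0,"wz":0},{"x":0,"y":0,"z":0,"wx":0,"wy":0,"wz":0},{"x":0,"y":0,"z":0,"wx":0,"wy":0,"wz":0},{"x":0,"y":0,"z":0,"wx":0,"wy":0,"wz":0},{"x":0,"y":0,"z":0,"wx":0,"wy":0,"wz":0},{"x":0,"y":0,"z":0,"wx":0,"wy":0,"wz":0},{"x":0,"y":0,"z":0,"wx":0,"wy":0,"wz":0},{"x":0,"y":0,"z":0,"wx":0,"wy":0,"wz":0}]' 0 50
```

```text
time: 2.78
position: [0.427, -0.2644, 0.0487]
tool_rot: [-3.076, -0.639, -0.0]
ft_force: [-0.1, -0.7, 0.5]
grip_width: 0.706
grip_force: 0.0
time: 3.45
position: [0.4263, -0.2652, 0.0483]
tool_rot: [-3.076, -0.636, -0.0]
ft_force: [-0.2, -0.5, -0.3]
grip_width: 0.172
grip_force: 0.0
```

```bash
python3 -m handwheel '[{"x":0,"y":0,"z":0,"wx":0,"wy":0,"wz":0},{"x":0,"y":0,"z":0,"wx":0,"wy":0,"wz":0},{"x":0,"y":0,"z":0,"wx":0,"wy":0,"wz":0},{"x":0,"y":0,"z":0,"wx":0,"wy":0,"wz":0}]'
python3 - <<'E'
from h import *
go([.4253,-.2663,.15],-19.3)
E
```

```text
time: 3.78
position: [0.4262, -0.2652, 0.0483]
tool_rot: [-3.076, -0.636, 0.0]
ft_force: [-0.5, 0.8, 0.4]
grip_width: 0.136
grip_force: 50.0
t 3.78 pos [ 0.4262 -0.2652  0.0483] xang 23.38 F [-0.5  0.8  0.4] grip 11.8 50.00014797784388
row [-0.0013  0.0007 -0.1017] [-1.000e-02  0.000e+00  4.268e+01]
```

```bash
python3 -m handwheel '[{"x":0,"y":0,"z":-0.02,"wx":0,"wy":0,"wz":0},{"x":0,"y":0,"z":-0.05,"wx":0,"wy":0,"wz":0},{"x":0,"y":0,"z":-0.085,"wx":0,"wy":0,"wz":0},{"x":0,"y":0,"z":-0.102,"wx":0,"wy":0,"wz":0}]' - 60
python3 -m handwheel '[{"x":0.024,"y":-0.028,"z":0,"wx":0,"wy":0,"wz":4.3},{"x":0.048,"y":-0.055,"z":0,"wx":0,"wy":0,"wz":8.5},{"x":0.072,"y":-0.083,"z":0,"wx":0,"wy":0,"wz":13},{"x":0.096,"y":-0.110,"z":0,"wx":0,"wy":0,"wz":17},{"x":0.12,"y":-0.138,"z":0,"wx":0,"wy":0,"wz":21.5},{"x":0.144,"y":-0.166,"z":0,"wx":0,"wy":0,"wz":25.5},{"x":0.168,"y":-0.193,"z":0,"wx":0,"wy":0,"wz":30},{"x":0.192,"y":-0.221,"z":0,"wx":0,"wy":0,"wz":34},{"x":0.216,"y":-0.248,"z":0,"wx":0,"wy":0,"wz":38.5},{"x":0.24,"y":-0.276,"z":0,"wx":0,"wy":0,"wz":42.7}]'
python3 -m handwheel '[{"x":0,"y":0,"z":0,"wx":0,"wy":0,"wz":0},{"x":0,"y":0,"z":0,"wx":0,"wy":0,"wz":0},{"x":0,"y":0,"z":0,"wx":0,"wy":0,"wz":0}]'
python3 - <<'E'
from h import *
go([.536,.082,.15],-19.3)
d=snap('wrist','w2.png');s=ctrl.get_state();print(s['position'])
print(proj(d,[.5622,.1414,.03]),proj(d,[.536,.082,.108]))
snap('top','t2.png')
E
```

```text
time: 4.12
position: [0.4274, -0.2664, 0.1535]
tool_rot: [3.075, 0.635, 0.006]
ft_force: [0.6, -0.2, -0.6]
grip_width: 0.134
grip_force: 60.0
time: 4.95
position: [0.5372, 0.085, 0.1501]
tool_rot: [-3.096, 0.533, 0.0]
ft_force: [-0.0, -0.1, 0.1]
grip_width: 0.13
grip_force: 60.0
time: 5.2
position: [0.5367, 0.0826, 0.1498]
tool_rot: [3.096, -0.526, -0.001]
ft_force: [-0.1, 0.1, -1.0]
grip_width: 0.127
grip_force: 60.0
t 5.2 pos [0.5367 0.0826 0.1498] xang -19.3 F [-0.1  0.1 -1. ] grip 11.0 59.99918240122497
row [-0.0005  0.0008 -0.0002] [0.09 0.02 0.  ]
[0.5367051  0.08182503 0.15000802]
[203.00536815 198.72931392] [283.98967924 239.78885041]
```

View pics/w2.png

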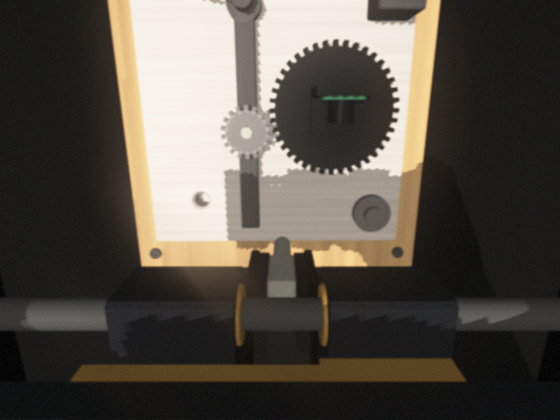

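The wrist view shows the hole at (202,199), the pin upright with its tip at (283,240), and the bar's free end at (251,227). All three agree with prediction.

Run:
```python
from h import *
d=load('w2');h=onz(d,202,199.2,.03);t=onz(d,283,241,.108);e=onz(d,251,227,.042);w=onz(d,246,132.5,.048);tt=onz(d,335,107,.043);p=onz(d,243,5,.046)
M=lambda a:np.array([[np.cos(a),np.sin(a)],[-np.sin(a),np.cos(a)]])
v=tt-h;a=np.arctan2(v[1],v[0])-np.arctan2(-103,70);print(h,'tip',t,'yaw',np.degrees(a))
for n,q in(('tip',t),('end',e),('wheel',w),('tt',tt),('piv',p)): print(n,(M(a)@(q-h)[:2]*1e3).round(1))
```

```text
[0.56210545 0.14231828 0.03      ] tip [0.53545852 0.08282036 0.108     ] yaw -18.513107982242065
tip [ -6.4 -64.9]
end [-20.1 -39.8]
wheel [ 53.6 -39.4]
tt [  70.2 -103.3]
piv [135.3 -40.6]
```

```bash
python3 -m handwheel '[{"x":0,"y":0,"z":0.03,"wx":0,"wy":0,"wz":0},{"x":0,"y":0,"z":0.055,"wx":0,"wy":0,"wz":0},{"x":0,"y":0,"z":0.067,"wx":0,"wy":0,"wz":0},{"x":0,"y":0,"z":0.072,"wx":0,"wy":0,"wz":0},{"x":0,"y":0,"z":0.0755,"wx":0,"wy":0,"wz":0},{"x":0,"y":0,"z":0.0755,"wx":0,"wy":0,"wz":0},{"x":0,"y":0,"z":0.0755,"wx":0,"wy":0,"wz":0}]'
python3 -m handwheel '[{"x":0.001,"y":-0.008,"z":0,"wx":0,"wy":0,"wz":0},{"x":0.001,"y":-0.012,"z":0,"wx":0,"wy":0,"wz":0},{"x":0.001,"y":-0.016,"z":0,"wx":0,"wy":0,"wz":0},{"x":0.002,"y":-0.02,"z":0,"wx":0,"wy":0,"wz":0},{"x":0.002,"y":-0.024,"z":0,"wx":0,"wy":0,"wz":0},{"x":0.002,"y":-0.028,"z":0,"wx":0,"wy":0,"wz":0},{"x":0.002,"y":-0.028,"z":0,"wx":0,"wy":0,"wz":0}]'
python3 - <<'E'
from h import *
go([.5621,.1423,.0745],-19.3)
snap('wrist','w3.png')
E
```

```text
time: 5.88
position: [0.538, 0.0833, 0.0759]
tool_rot: [-3.096, 0.528, -0.003]
ft_force: [0.8, 0.5, -1.0]
grip_width: 0.135
grip_force: 60.0
time: 6.47
position: [0.5486, 0.11, 0.0748]
tool_rot: [-3.097, 0.526, -0.001]
ft_force: [-0.4, -1.2, -0.5]
grip_width: 0.134
grip_force: 60.0
t 6.47 pos [0.5486 0.11   0.0748] xang -19.26 F [-0.4 -1.2 -0.5] grip 11.7 59.999879132956266
row [ 0.0021 -0.035   0.0003] [-0.01 -0.03  0.04]
```

View pics/w3.png

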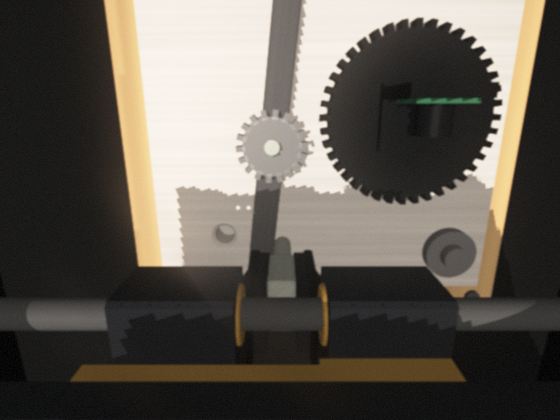

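The arm is swinging away: the wheel is at (272,148), clear of the turntable teeth, and the hole is at (226,232). I'll compute the remaining shift from this view.

```bash
python3 - <<'E'
from h import *
d=load('w3');h=onz(d,225.5,232.5,.03);print(h);go([h[0]+.0007,h[1]-.0005,.0745],-19.3)
print(proj(d,[.5486,.110,.0328]))
E
python3 -m handwheel '[{"x":0,"y":-0.005,"z":0,"wx":0,"wy":0,"wz":0},{"x":0.001,"y":-0.01,"z":0,"wx":0,"wy":0,"wz":0},{"x":0.001,"y":-0.015,"z":0,"wx":0,"wy":0,"wz":0},{"x":0.002,"y":-0.02,"z":0,"wx":0,"wy":0,"wz":0},{"x":0.002,"y":-0.025,"z":0,"wx":0,"wy":0,"wz":0},{"x":0.003,"y":-0.03,"z":0,"wx":0,"wy":0,"wz":0},{"x":0.003,"y":-0.034,"z":0,"wx":0,"wy":0,"wz":0},{"x":0.003,"y":-0.036,"z":0,"wx":0,"wy":0,"wz":0},{"x":0.003,"y":-0.036,"z":0,"wx":0,"wy":0,"wz":0}]'
python3 - <<'E'
from h import *
go([.5621,.1423,.0745],-19.3)
snap('wrist','w4.png');snap('side','s4.png')
a=cv2.imread('pics/w4.png')[150:350,180:380];b=cv2.imread('pics/s4.png')[170:290,240:400]
cv2.imwrite('pics/c4.png',np.hstack([cv2.resize(a,(400,400),interpolation=2),cv2.resize(b,(400,300),interpolation=2)[:300].copy() if 0 else cv2.copyMakeBorder(cv2.resize(b,(400,300),interpolation=2),0,100,0,0,0)]))
E
```

```text
[0.56305425 0.14182617 0.03      ]
t 6.52 pos [0.5484 0.1094 0.0748] xang -19.29 F [-0.6 -1.   0.6] grip 11.9 59.99987466260791
row [ 0.0039 -0.0352  0.0003] [ 0.01 -0.02  0.01]
[282.7352489  239.04748905]
time: 7.27
position: [0.5629, 0.1426, 0.0746]
tool_rot: [3.097, -0.526, -0.001]
ft_force: [-0.9, -3.2, -0.6]
grip_width: 0.134
grip_force: 60.0
t 7.27 pos [0.5629 0.1426 0.0746] xang -19.29 F [-0.9 -3.2 -0.6] grip 11.7 59.99953469261527
row [-0.0006  0.0005  0.0001] [0.02 0.02 0.01]
```

View pics/c4.png

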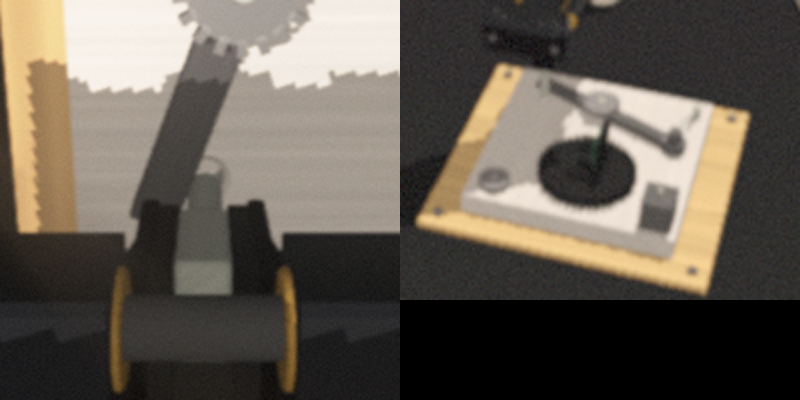

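The hole's rim shows just around the pin's tip, at about (285,237) in the full image, so it is centred within about 1 mm. Going down.

```bash
python3 -m handwheel '[{"x":0,"y":0,"z":0.003,"wx":0,"wy":0,"wz":0},{"x":0,"y":0,"z":0.005,"wx":0,"wy":0,"wz":0},{"x":0,"y":0,"z":0.007,"wx":0,"wy":0,"wz":0},{"x":0,"y":0,"z":0.009,"wx":0,"wy":0,"wz":0},{"x":0,"y":0,"z":0.009,"wx":0,"wy":0,"wz":0}]'
```

```text
time: 7.78
position: [0.5627, 0.1422, 0.0653]
tool_rot: [3.097, -0.527, -0.001]
ft_force: [-1.6, -1.6, -0.5]
grip_width: 0.132
grip_force: 60.0
```

```bash
python3 -m handwheel '[{"x":0,"y":0,"z":0.003,"wx":0,"wy":0,"wz":0},{"x":0,"y":0,"z":0.006,"wx":0,"wy":0,"wz":0},{"x":0,"y":0,"z":0.009,"wx":0,"wy":0,"wz":0},{"x":0,"y":0,"z":0.0105,"wx":0,"wy":0,"wz":0},{"x":0,"y":0,"z":0.0105,"wx":0,"wy":0,"wz":0},{"x":0,"y":0,"z":0.0105,"wx":0,"wy":0,"wz":0}]'
```

```text
time: 8.28
position: [0.5626, 0.142, 0.0547]
tool_rot: [3.097, -0.527, -0.001]
ft_force: [-0.8, -2.4, -2.5]
grip_width: 0.133
grip_force: 60.0
```

```bash
python3 -m handwheel '[{"x":0,"y":0,"z":0.001,"wx":0,"wy":0,"wz":0},{"x":0,"y":0,"z":0.001,"wx":0,"wy":0,"wz":0},{"x":0,"y":0,"z":0.001,"wx":0,"wy":0,"wz":0}]'
python3 -m handwheel '[{"x":0,"y":0,"z":0.001,"wx":0,"wy":0,"wz":0},{"x":0,"y":0,"z":0.001,"wx":0,"wy":0,"wz":0},{"x":0,"y":0,"z":0.001,"wx":0,"wy":0,"wz":0}]'
```

```text
time: 8.53
position: [0.5628, 0.1421, 0.0544]
tool_rot: [-3.097, 0.527, 0.0]
ft_force: [-1.2, -2.2, 0.1]
grip_width: 0.133
grip_force: 60.0
time: 8.78
position: [0.563, 0.1421, 0.0542]
tool_rot: [-3.097, 0.527, 0.0]
ft_force: [-4.3, -2.2, 5.7]
grip_width: 0.134
grip_force: 60.0
```

Bottomed out at the expected height (0.054). Releasing.

```bash
python3 -m handwheel '[{"x":0,"y":0,"z":-0.001,"wx":0,"wy":0,"wz":0},{"x":0,"y":0,"z":-0.001,"wx":0,"wy":0,"wz":0},{"x":0,"y":0,"z":-0.001,"wx":0,"wy":0,"wz":0},{"x":0,"y":0,"z":-0.001,"wx":0,"wy":0,"wz":0},{"x":0,"y":0,"z":-0.001,"wx":0,"wy":0,"wz":0},{"x":0,"y":0,"z":-0.001,"wx":0,"wy":0,"wz":0},{"x":0,"y":0,"z":-0.001,"wx":0,"wy":0,"wz":0},{"x":0,"y":0,"z":-0.001,"wx":0,"wy":0,"wz":0}]' 0.045
python3 -m handwheel '[{"x":0,"y":0,"z":-0.015,"wx":0,"wy":0,"wz":0},{"x":0,"y":0,"z":-0.04,"wx":0,"wy":0,"wz":0},{"x":0,"y":0,"z":-0.07,"wx":0,"wy":0,"wz":0},{"x":0,"y":0,"z":-0.1,"wx":0,"wy":0,"wz":0},{"x":-0.03,"y":0,"z":-0.12,"wx":0,"wy":0,"wz":0},{"x":-0.06,"y":0,"z":-0.13,"wx":0,"wy":0,"wz":0},{"x":-0.06,"y":0,"z":-0.13,"wx":0,"wy":0,"wz":0}]'
python3 - <<'E'
from h import *
d=snap('wrist','w5.png');snap('side','s5.png')
a=cv2.imread('pics/w5.png');b=cv2.imread('pics/s5.png')[170:320,220:420]
cv2.imwrite('pics/c5.png',np.hstack([cv2.resize(a,(400,300),interpolation=3),cv2.resize(b,(400,300),interpolation=2)]))
print(proj(d,[.5623,.1421,.085]))
E
```

```text
time: 9.45
position: [0.563, 0.1422, 0.0543]
tool_rot: [-3.097, 0.527, -0.0]
ft_force: [0.3, 0.3, 0.2]
grip_width: 0.51
grip_force: 0.0
time: 10.03
position: [0.5037, 0.1653, 0.187]
tool_rot: [-3.093, 0.52, 0.0]
ft_force: [-0.6, 0.3, -0.7]
grip_width: 0.521
grip_force: 0.0
[287.25794122 125.7950429 ]
```

View pics/c5.png

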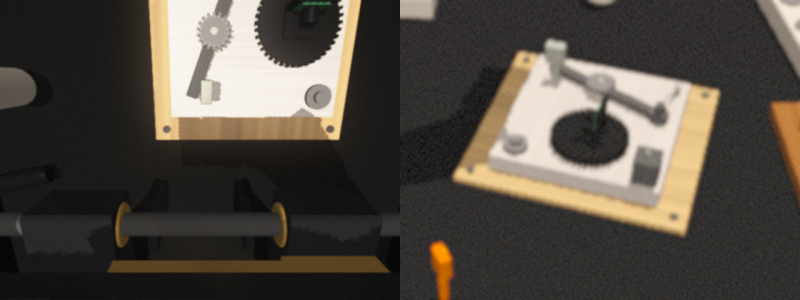

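The pin stands upright in the hole, with its head at (207,92) left and (556,48) right, and the bar rests against it. The wheel is clear of the turntable. One quick height check before handing in.

Run:
```python
from h import *
d=load('s5')
print(proj(d,[.5623,.1421,.071]),proj(d,[.5623,.1421,.085]),proj(d,[.5623,.1421,.057]))
g=cv2.cvtColor(d['im'],cv2.COLOR_RGB2GRAY)[182:212,290:308];print(g)
```

```text
[298.78393278 196.07060426] [298.94513185 191.57862441] [298.62515615 200.49508024]
[[ 44  46  53  45  50  45  44  47  46  48  44  50  48  52  43  44  44  44]
 [ 49  45  47  48  42  47  45  55  48  50  46  45  46  50  48  44  50  45]
 [ 46  49  52  49  46  48  49  47  45  45  43  44  48  44  52  49  45  45]
 [ 48  48  48  44  41  47  43  52  40  47  46  49  44  53  44  49  49  44]
 [ 46  43  41  47  51  44  42  47  48  51  44  47  48  49  43  45  48  45]
 [ 50  49  44  48  38  46  48  46  50  42  51  45  37  46  45  42  44  44]
 [ 47  43  49  49  50  65  61  49  49  46  48  45  44  44  48  45  43  45]
 [ 44  45  53  79 105 115 105  88  72  61  62  52  44  49  44  51  49  48]
 [ 49  44  74 120 162 172 159 143 127 123 116 104  80  58  48  46  52  45]
 [ 54  53 101 155 189 197 192 184 178 175 172 156 127  88  56  47  45  45]
 [ 47  66 117 166 193 199 198 198 198 200 199 187 157 102  58  44  47  48]
 [ 45  61 114 160 177 179 184 190 195 196 197 187 157 107  57  44  41  44]
 [ 44  59 103 139 156 156 163 169 176 179 181 171 144  96  58  43  47  46]
 [ 54  73 101 129 142 145 146 150 153 156
[... 534 characters left out ...]
162 191 208 219 222 224]
 [229 228 228 219 191 149 133 139 135 131 123 129 137 158 177 197 209 220]
 [229 228 229 221 193 151 137 142 141 126 117 119 120 126 139 161 180 197]
 [230 230 228 223 202 163 142 142 139 121 106 105 114 118 122 129 140 162]
 [228 228 228 223 205 172 143 144 139 121 101  96  99 103 113 117 121 129]
 [228 227 224 222 209 180 154 144 138 125 111  96  91  91  99 106 113 115]
 [227 225 215 216 208 185 157 146 143 137 135 128 113 104  96  98 100 107]
 [227 215 199 196 195 177 155 148 144 147 159 166 158 136 118 108  92  97]
 [220 203 182 172 170 164 155 151 149 161 182 200 200 184 164 146 126 110]
 [207 183 169 162 162 162 157 155 160 176 202 217 220 212 203 185 166 146]]
```

```bash
python3 -c "
from bench import ctrl
print(ctrl.close_job())"
```

```text
the job is handed in; nothing more can be done
None
```

The long pin is home and upright in the locking hole and released, the take-up arm rests against it with its wheel clear of the turntable, and the job was handed in at about 10 s.

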